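# Box and stack the desk's card stock

### The job

Pack up the two sets of cards on the desk: lay each bundle flat in the box of its own colour, the green-banded one in the green box and the blue-banded one in the blue box, and close each box with its own lid. Leave them as one neat stack standing upright on the desk, the closed blue box sitting squarely on the middle of the closed green one, long sides along long sides. Leave the stapler, sticky notes, clip pot and paperweight where they are.

Things in the scene. Friction and masses are not known exactly. Their poses are not given: they have to be found in the camera images.
- green_box: Larger open box of stiff green board, cream inside: 94 x 64 mm, 44 high; walls 5, floor 4 mm; inside 84 x 54. Each long side has a mid thumb notch, 44 mm wide, from the rim down to 14 mm above the underside, where fingers holding cards can pass; solid below it. Loose, about 180 g. Origin: centre of underside; x along the length, z up.
- blue_box: Smaller open box of stiff blue board, cream inside: 76 x 54 mm, 40 high; walls 4.5, floor 4 mm; inside 67 x 45. Each long side has a mid thumb notch, 40 mm wide, from the rim down to 14 mm above the underside, where fingers holding cards can pass; solid below it. Loose, about 110 g. Origin: centre of underside; x along the length, z up.
- green_lid: Lid of the green box, right side up: green plate 94 x 64 x 14 mm, flat top with flush white label; beneath it a plug 77 x 47, 6 mm high, drops inside the box (3.5 mm play all round) and the plate rests on the rim, flush with the sides. 20 mm high, 80 g, loose. Origin: centre of the plug's underside, 38 mm above the box's origin when closed; x along the length, z up.
- blue_lid: Lid of the blue box, right side up: blue plate 76 x 54 x 14 mm, flat top with flush white label; beneath it a plug 60 x 38, 6 mm high, drops inside the box (3.5 mm play all round) and the plate rests on the rim, flush with the sides. 20 mm high, 55 g, loose. Origin: centre of the plug's underside, 34 mm above the box's origin when closed; x along the length, z up.
- green_bundle: Shrink-wrapped rigid bundle of white cards with a green band round its middle, lying flat: 74 x 44 mm, 30 mm high, about 85 g, loose. Fits flat in the green box with 5 mm to spare on each side. Origin: centre of its underside; x along the 74 mm length, y along the 44 mm width, z up.
- blue_bundle: Shrink-wrapped rigid bundle of white cards with a blue band round its middle, lying flat: 58 x 36 mm, 27 mm high, about 50 g, loose. Fits flat in the blue box with 4.5 mm to spare on each side. Origin: centre of its underside; x along the 58 mm length, y along the 36 mm width, z up.
- stapler: Bystander: small red and black stapler, 66 x 24 mm, 31 mm high, 90 g, loose. Origin: centre of its underside, x along its length.
- sticky_notes: Bystander: block of yellow and pink sticky notes, 51 x 51 mm, 20 mm high, 50 g, loose. Origin: centre of its underside.
- clip_pot: Bystander: round black pot of paper clips, 50 mm across, 34 mm high, 70 g, loose. Origin: centre of its underside.
- paperweight: Bystander: amber-brown glass dome paperweight, 56 mm across, 37 mm high, 250 g, loose. Origin: centre of its underside.
Things that resemble listed ones, but are neither listed nor needed, are in the scene too. Leave any orange look-alike of the green_lid alone.

How it is judged:
At the end, for the whole second after the job is handed in: From below: green box upright on the desk, green bundle flat inside, green lid seated, blue box within 12 mm of the lid's middle and 0.2 rad square, blue bundle flat inside, blue lid seated (seats: 3 mm in height); all level to 0.06 rad and at rest; bystanders within 30 mm of their places (height (world z) of green_box between -0.004 and 0.004 m and z of green_bundle in the frame of green_box between 0.001 and 0.007 m and x of green_bundle in the frame of green_box between -0.009 and 0.009 m and y of green_bundle in the frame of green_box between -0.009 and 0.009 m and angle between the x axis of green_bundle and the x axis of green_box, either way round below 0.3 rad and z of green_lid in the frame of green_box between 0.035 and 0.041 m and x of green_lid in the frame of green_box between -0.009 and 0.009 m and y of green_lid in the frame of green_box between -0.009 and 0.009 m and angle between the x axis of green_lid and the x axis of green_box, either way round below 0.2 rad and z of blue_box in the frame of green_lid between 0.017 and 0.023 m and x of blue_box in the frame of green_lid between -0.012 and 0.012 m and y of blue_box in the frame of green_lid between -0.012 and 0.012 m and angle between the x axis of blue_box and the x axis of green_lid, either way round below 0.2 rad and z of blue_bundle in the frame of blue_box between 0.001 and 0.007 m and x of blue_bundle in the frame of blue_box between -0.008 and 0.008 m and y of blue_bundle in the frame of blue_box between -0.008 and 0.008 m and angle between the x axis of blue_bundle and the x axis of blue_box, either way round below 0.35 rad and z of blue_lid in the frame of blue_box between 0.031 and 0.037 m and x of blue_lid in the frame of blue_box between -0.008 and 0.008 m and y of blue_lid in the frame of blue_box between -0.008 and 0.008 m and angle between the x axis of blue_lid and the x axis of blue_box, either way round below 0.25 rad and angle between each of green_box, blue_box, green_lid, blue_lid, green_bundle, blue_bundle's own z axis and vertical below 0.06 rad and linear speed of each of green_box, blue_box, green_lid, blue_lid, green_bundle, blue_bundle below 0.02 m/s and distance of each of stapler, sticky_notes, clip_pot, paperweight from where it was at the start of the episode below 0.03 m); the robot touches nothing.
It fails at once if the stapler is pushed more than 3 cm from its place (distance of stapler from where it was at the start of the episode above 0.03 m).
It fails at once if the sticky notes is pushed more than 3 cm from its place (distance of sticky_notes from where it was at the start of the episode above 0.03 m).
It fails at once if the clip pot is pushed more than 3 cm from its place (distance of clip_pot from where it was at the start of the episode above 0.03 m).
It fails at once if the paperweight is pushed more than 3 cm from its place (distance of paperweight from where it was at the start of the episode above 0.03 m).
It also fails if it takes over 106 s, if anything falls off the work surface, if the arm or the gripper's body presses on something with over 40 N, if the wrist force passes 120 N, or if a joint passes its speed limit or range.

### The arm

A 6-joint arm with a two-finger parallel gripper is mounted at the origin on the work surface. World frame = base frame: x ahead of the robot, y to its left, z up, the work surface at z = 0. Lengths are in m, angles in rad, forces in N, time in s.
With the tool pointing down it reaches from about 0.35 to 0.975 m from the base axis. Payload 17.4 kg.
Tool frame: the origin (TCP) lies between the finger pads; the fingertips stand ahead of it and the grasp point (between the pads) lies 8 mm behind it (r.tcp_to_tips is the z of the fingertips in the tool frame, in m); z points along the fingers, x is the direction in which the jaws open and shut, and the axes are right-handed (so a half turn about z gives the same grasp; the last joint's range is limited). The gripper opens to 85 mm and grips with 20 to 120 N. Pads are 22 mm wide; open, the fingers measure 114 mm over their backs; the gripper's body (76 mm by 85 mm) begins 54 mm behind the grasp point. The pads swing forward as they close: fully open they stand 13 mm farther back than shut.
Start: joints at [1.269, 0.116, 1.442, -0, 1.584, -0.038], TCP at [0.176, 0.652, 0.242] pointing down, gripper open.
Joint ranges: [-2.83, 2.83], [-0.83, 2.19], [0.07, 2.5], [-1.14, 4.28], [0.01, 3], [-2.97, 2.97]. Speed limits (rad/s): [1.89, 1.89, 2.22, 3.14, 3.14, 3.14].

### API

Orientations are given as a unit quaternion [w, x, y, z].
In Python, from bench import r, eoat, kinematics, viewer, order, sensors gives the robot as it stands. The module is installed in compiled form; this text tells all that it offers. Calls block until the motion is done:
- r.reach(position, orientation): joint-space move of the TCP to a pose.
- r.servo_line(position, rot=None, max_speed=0.15): straight line of the TCP; rot=None keeps the orientation; max_speed is the mean speed in m/s.
- r.movej(angles): joint-space move.
- eoat.set_gripper(opening, newtons=None): finger opening in m; newtons is the grip in N (None keeps the last); returns when the fingers have stopped.
- r.dwell(seconds).
- kinematics.ik(position, orientation): joint angles nearest the present ones, or None.
- viewer.snapshot(name): name is "scene" or "side" or "wrist"; returns (picture, depth): 420x560x3 uint8, red, green, blue; 420x560 float32, m along the optical axis (not along the pixel's ray), 0 where there is no reading.
- viewer.camera_model(name): a dict with "intrinsics" (3x3 intrinsics, pixels), "eye" and "rotation" of the camera in the world; the wrist camera has in their place "mount" (4x4, takes a point from camera to tool coordinates, whose origin is the TCP and whose axes are the tool frame's). Camera axes: x right, y down, z forward; pixel columns grow to the right and rows downward; lengths in m; the calibration is good to about 2 mm. A picture is of the moment at which its call begins: read the wrist's pose just before it. camera_model takes no time and is no camera call.
A pose or a line that the arm cannot do raises r.Unreachable and nothing moves.
- order.close_job(): hands the job in, once; it reports no verdict.
Readings, each from a call of its own:
- sensors.get_t(): time.
- sensors.get_joint_pos(): joint angles.
- sensors.get_joint_vel(): joint speeds.
- sensors.get_joint_torque(): joint torques, N m.
- sensors.get_position(): TCP position.
- sensors.get_eef_rot(): TCP orientation.
- sensors.get_force(): force on the tool from outside, world axes, zero at the start.
- sensors.get_wrist_torque(): the same for the moment, N m.
- sensors.get_grip_width(): finger opening in m.
Only numpy, scipy, OpenCV 4.12 (cv2) and the standard library are available. Lean on these libraries where they do the work, as an engineer would, in place of code of your own. Each camera call takes 0.05 s, during which the arm holds its last target.

## Working session

There is one attempt and no reset: what is moved stays moved. The work goes in short steps, each a Python script; the robot and the scene stay as the last script left them, time stands still between calls to the robot, and variables do not carry over. Pictures are saved under pics/ and viewed, and the job is handed in when it is done.

```bash
mkdir -p pics; ls; python3 - <<'E'
from bench import r, eoat, kinematics, viewer, order, sensors
import cv2,numpy as np
for n in ["scene","side","wrist"]:
    p,d=viewer.snapshot(n); cv2.imwrite(f"pics/{n}0.png",p[:,:,::-1]); np.save(f"pics/{n}0.npy",d); print(n,viewer.camera_model(n))
print(sensors.get_t(),r.tcp_to_tips,sensors.get_position(),sensors.get_eef_rot(),sensors.get_grip_width())
E
```

```text
pics
scene {'intrinsics': array([[382.6858704 ,   0.        , 284.06767806],
       [  0.        , 382.6858704 , 209.85555787],
       [  0.        ,   0.        ,   1.        ]]), 'eye': array([ 1.08496917, -0.42714356,  0.60276914]), 'rotation': array([-0.40762669,  0.79331693,  0.40502449, -0.20110666])}
side {'intrinsics': array([[393.90639985,   0.        , 282.4663878 ],
       [  0.        , 393.90639985, 200.10612331],
       [  0.        ,   0.        ,   1.        ]]), 'eye': array([ 0.35299156, -0.56612728,  0.75450697]), 'rotation': array([-0.32513027,  0.94088287, -0.08820403,  0.03535219])}
wrist {'intrinsics': array([[299.20052419,   0.        , 282.81198414],
       [  0.        , 299.20052419, 208.89237233],
       [  0.        ,   0.        ,   1.        ]]), 'mount': array([[ 9.99999975e-01,  2.24450037e-04, -2.88403221e-06,
         8.41346582e-04],
       [-2.13912740e-04,  9.56789150e-01,  2.90782525e-01,
        -7.44064624e-02],
       [ 6.80255593e-05, -2.90782517e-01,  9.56789174e-01,
        -1.30187142e-01],
       [ 0.00000000e+00,  0.00000000e+00,  0.00000000e+00,
         1.00000000e+00]])}
0.15 0.011 [0.17598549 0.65151919 0.24174768] [ 2.51974880e-04  7.93966258e-01  6.07961666e-01 -3.59845461e-04] 0.08490315887142452
```

View pics/scene0.png

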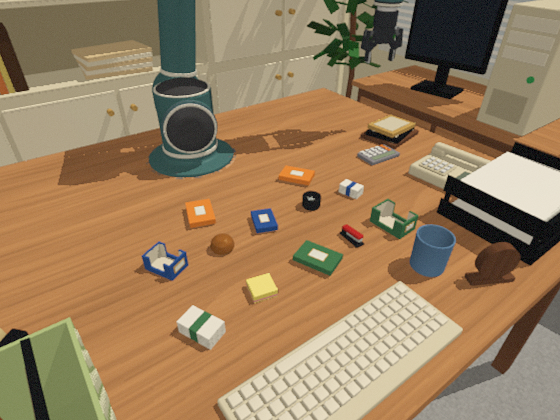

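View pics/side0.png

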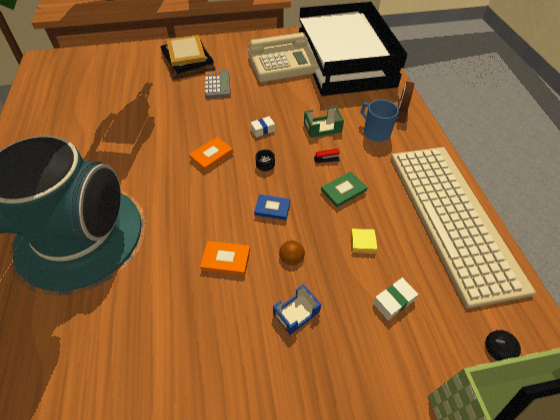

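View pics/wrist0.png

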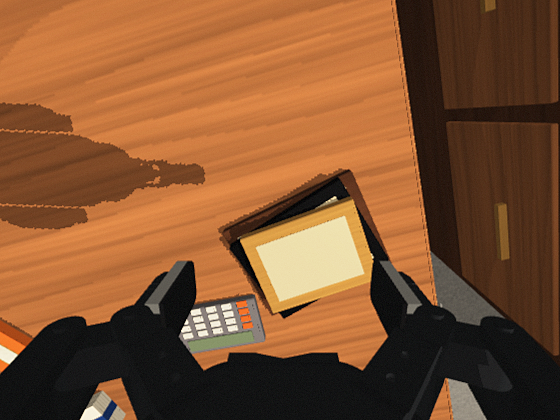

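Candidates (scene px): green_lid (318,257) against the orange plates (200,213) and (296,176). green_box (394,218), blue_box (165,262), blue_lid (264,221), green_bundle (201,326), blue_bundle (351,189). The bystanders are the stapler (352,235), notes (262,288), pot (311,200) and dome (222,243). Now I'll measure them.

```bash
cat > h.py <<'E'
import numpy as np, cv2
from scipy.spatial.transform import Rotation as R
from bench import r, eoat, kinematics, viewer, order, sensors
def q2R(q): return R.from_quat([q[1],q[2],q[3],q[0]]).as_matrix()
def cloud(n,d,tcp=None):
    m=viewer.camera_model(n);K=m['intrinsics']
    v,u=np.indices(d.shape); P=np.stack([(u-K[0,2])/K[0,0]*d,(v-K[1,2])/K[1,1]*d,d],-1)
    if n=='wrist':
        p,q=tcp;M=m['mount'];P=P@M[:3,:3].T+M[:3,3];return P@q2R(q).T+p
    return P@q2R(m['rotation']).T+m['eye']
E
python3 - <<'E'
from h import *
seeds={'scene':dict(gbox=(394,218),bbox=(165,262),glid=(318,257),blid=(264,221),gb=(201,326),bb=(351,189),stap=(352,235),notes=(262,288),pot=(311,200),dome=(222,243)),
'side':dict(gbox=(324,123),bbox=(297,310),glid=(344,190),blid=(272,207),gb=(396,299),bb=(263,128),stap=(327,156),notes=(364,240),pot=(265,160),dome=(291,252),or1=(211,154),or2=(226,258))}
for n in seeds:
    d=np.load(f'pics/{n}0.npy');W=cloud(n,d);p=cv2.imread(f'pics/{n}0.png')
    z=W[...,2]; print(n,'desk z',np.round([np.median(z[250:260,60:100]),np.median(z[200:210,300:330])],4))
    mask=((z>0.006)&(z<0.08)&(d>0)).astype(np.uint8)
    k,lab=cv2.connectedComponents(mask)
    for s,(u,v) in seeds[n].items():
        w=lab[v-8:v+9,u-8:u+9].ravel(); w=w[w>0]
        if len(w)==0: print(s,'none',W[v,u]);continue
        l=np.bincount(w).argmax(); Q=W[lab==l]; top=np.percentile(Q[:,2],97)
        T=Q[Q[:,2]>top-0.005]
        (c,sz,a)=cv2.minAreaRect((T[:,:2]*1000).astype(np.float32))
        (c2,sz2,a2)=cv2.minAreaRect((Q[:,:2]*1000).astype(np.float32))
        print(s,len(Q),'top %.1f'%(top*1e3),'c',np.round(c,1),np.round(sz,1),round(a,1),'| all',np.round(c2,1),np.round(sz2,1),round(a2,1))
E
```

```text
scene desk z [0.0027 0.0088]
gbox 992 top 46.9 c [631.1 254.8] [96.6 67.8] 3.6 | all [632.  254.8] [97.7 68.9] 4.3
bbox 1016 top 42.9 c [ 442.8 -269.1] [78.5 56.4] 27.6 | all [ 444. -269.] [80.8 56.5] 26.9
glid 1046 top 23.9 c [621.9  13.8] [95.2 67.2] 23.0 | all [622.1  13.5] [95.4 67.8] 23.2
blid 511 top 24.5 c [439.9  -8.9] [54.7 79.7] 68.9 | all [440.8  -9.3] [54.8 81.6] 68.9
gb 1228 top 33.9 c [ 642.6 -282.1] [74.5 46.5] 23.1 | all [ 642.8 -282.2] [74.9 47. ] 23.2
bb 311 top 31.3 c [463.  272.6] [60.4 40.1] 14.4 | all [461.9 273.2] [61.5 42.1] 19.0
stap 303 top 32.6 c [613.7 130.6] [20.1 57.6] 84.6 | all [612.1 129.3] [23.6 65.2] 89.0
notes 622 top 24.3 c [ 623.2 -137.9] [51. 53.] 76.9 | all [ 623.6 -137.9] [51.2 53.6] 76.2
pot 311 top 36.8 c [447.8 139.2] [47.9 49.6] 83.4 | all [447.8 138.4] [49.6 49.7] 86.1
dome 411 top 38.3 c [ 462.7 -139.9] [36.5 34.9] 8.1 | all [ 465.1 -141. ] [52.7 47.1] 59.9
side desk z [ 0.0432 -0.0005]
gbox 615 top 44.9 c [633.3 252. ] [96.8 66.9] 4.3 | all [633.  253.8] [97.  70.8] 4.0
bbox 733 top 40.9 c [ 444.4 -270.4] [76.8 54.7] 26.8 | all [ 443.7 
[... 215 characters left out ...]
8 c [ 643.6 -283.6] [76.1 44.8] 23.9 | all [ 643.5 -283.6] [76.3 44.8] 23.9
bb 308 top 28.5 c [464.3 271.5] [57.8 40. ] 16.2 | all [463.8 271.4] [58.8 40. ] 16.1
stap 213 top 31.0 c [614.  128.5] [18.9 56.5] 86.0 | all [611.  128.4] [20.5 63.9] 84.7
notes 549 top 22.2 c [ 624.8 -139.2] [51.9 52. ] 76.0 | all [ 624.7 -139.8] [52.  52.5] 74.4
pot 327 top 34.3 c [448.5 137.4] [48.2 48.6] 81.6 | all [448.8 136.6] [50.8 48.2] 51.5
dome 496 top 36.0 c [ 461.4 -142. ] [30.9 35.4] 60.8 | all [ 460.9 -144.1] [48.7 54.4] 76.4
or1 782 top 21.9 c [314.5 192.6] [94.8 68.4] 35.4 | all [314.3 192.4] [95.3 68.4] 35.4
or2 1301 top 21.6 c [ 319.4 -126.4] [66.5 94.6] 71.6 | all [ 319.5 -126.5] [66.7 94.8] 71.9
```

```bash
python3 - <<'E'
from h import *
d=np.load('pics/scene0.npy');W=cloud('scene',d)
for nm,u0,u1,v0,v1 in [('mug',415,452,228,275),('brown',468,520,240,285)]:
    Q=W[v0:v1,u0:u1].reshape(-1,3);Q=Q[(Q[:,2]>.02)&(Q[:,2]<.2)];print(nm,Q.min(0),Q.max(0))
p=cv2.imread('pics/scene0.png')
a=cv2.resize(p[170:290,230:430],None,fx=4,fy=4)[:600,:800];cv2.imwrite('pics/crop1.png',a)
d=np.load('pics/wrist0.npy');m=viewer.camera_model('wrist')
K=m['intrinsics'];M=m['mount'];v,u=np.indices(d.shape)
P=np.stack([(u-K[0,2])/K[0,0]*d,(v-K[1,2])/K[1,1]*d,d],-1)@M[:3,:3].T+M[:3,3]
for s in [np.s_[255:325,140:198],np.s_[255:325,370:430]]:
    Q=P[s].reshape(-1,3);Q=Q[(d[s].ravel()>0)&(d[s].ravel()<.2)];print(np.round(Q.min(0),4),np.round(Q.max(0),4))
# IK probe
def down(yaw): # tool z down, tool x along yaw
    x=np.array([np.cos(yaw),np.sin(yaw),0]);z=np.array([0,0,-1.]);y=np.cross(z,x)
    q=R.from_matrix(np.stack([x,y,z],1)).as_quat();return [q[3],q[0],q[1],q[2]]
for nm,x,y,a in [('gb',.643,-.283,23.5+90),('gbox',.632,.254,4+90),('glid',.623,.013,22.7+90),('bbox',.4435,-.27,27),('bbox place',.632,.254,4),('bb',.464,.272,105),('blid',.4407,-.0095,68.7)]:
    for t in (0,180):
        j=kinematics.ik([x,y,.1],down(np.radians(a+t)));print(nm,t,None if j is None else np.round(j,2), 'cam dir',np.round(-q2R(down(np.radians(a+t)))[:,1],2))
E
```

```text
mug [0.73787762 0.16192205 0.02000793] [0.816005   0.24262356 0.09177866]
brown [0.832596   0.23739014 0.02012693] [0.9089325  0.39975662 0.09905101]
[-0.0559 -0.0134 -0.0519] [-0.0376  0.0112 -0.0002]
[ 0.039  -0.0146 -0.0517] [ 0.0574  0.0111 -0.0004]
gb 0 [-0.45  0.24  1.53 -0.    1.37 -2.43] cam dir [-0.92 -0.4  -0.  ]
gb 180 [-0.45  0.24  1.53 -0.    1.37  0.71] cam dir [0.92 0.4  0.  ]
gbox 0 [ 0.34  0.2   1.58 -0.    1.36 -1.3 ] cam dir [-1.   -0.07 -0.  ]
gbox 180 [ 0.34  0.2   1.58 -0.    1.36  1.85] cam dir [1.   0.07 0.  ]
glid 0 [-0.02  0.08  1.72 -0.    1.35 -1.99] cam dir [-0.92 -0.39 -0.  ]
glid 180 [-0.02  0.08  1.72 -0.    1.35  1.15] cam dir [0.92 0.39 0.  ]
bbox 0 [-0.6  -0.15  1.94 -0.    1.35 -1.07] cam dir [-0.45  0.89 -0.  ]
bbox 180 [-0.6  -0.15  1.94 -0.    1.35  2.07] cam dir [ 0.45 -0.89 -0.  ]
bbox place 0 [ 0.34  0.2   1.58 -0.    1.36  0.27] cam dir [-0.07  1.   -0.  ]
bbox place 180 [ 0.34  0.2   1.58 -0.    1.36 -2.87] cam dir [ 0.07 -1.   -0.  ]
bb 0 [ 0.48 -0.11  1.9  -0.    1.35 -1.35] cam dir [-0.97 -0.26 -0.  ]
bb 180 [ 0.48 -0.11  1.9  -0.    1.35  1.79] cam dir [0.97 0.26 0.  ]
blid 0 [-0.08 -0.35  2.1  -0.    1.39 -1.28] cam dir [-0.93  0.36 -0.  ]
blid 180 [-0.08 -0.35  2.1  -0.    1.39  1.86] cam dir [ 0.93 -0.36 -0.  ]
```

View pics/crop1.png

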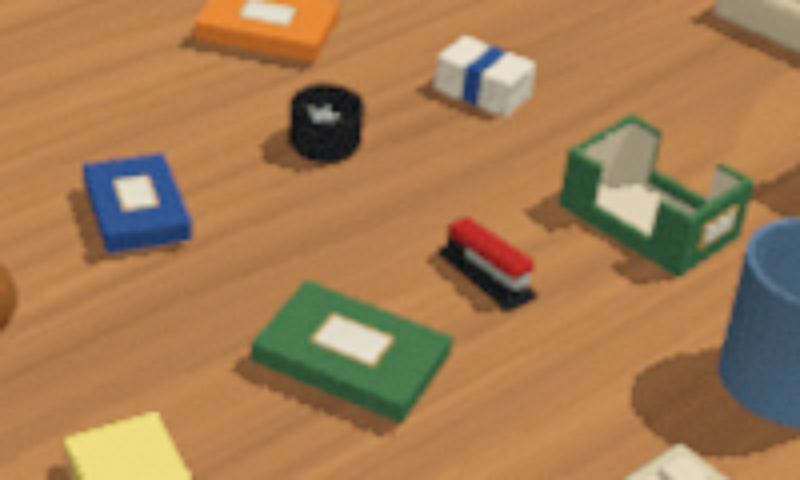

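Lid choice confirmed: the true green plate is at crop (350,350), and the stapler stands between it and the green box. Next I'll measure how the fingertip height varies with opening.

```bash
cat >> h.py <<'E'
def down(yaw):
    x=np.array([np.cos(yaw),np.sin(yaw),0]);z=np.array([0,0,-1.]);y=np.cross(z,x)
    q=R.from_matrix(np.stack([x,y,z],1)).as_quat();return [q[3],q[0],q[1],q[2]]
def wsnap(name):
    tcp=(np.array(sensors.get_position()),np.array(sensors.get_eef_rot()))
    p,d=viewer.snapshot('wrist');cv2.imwrite(f'pics/{name}.png',p[:,:,::-1]);return p,d,cloud('wrist',d,tcp)
E
python3 - <<'E'
from h import *
m=viewer.camera_model('wrist');K=m['intrinsics'];M=m['mount']
for w in (.085,.064,.044,.036):
    eoat.set_gripper(w,30)
    p,d=viewer.snapshot('wrist');cv2.imwrite(f'pics/g{int(w*1000)}.png',p[:,:,::-1])
    v,u=np.indices(d.shape)
    P=np.stack([(u-K[0,2])/K[0,0]*d,(v-K[1,2])/K[1,1]*d,d],-1)@M[:3,:3].T+M[:3,3]
    for sg in (-1,1):
        k=(d>.05)&(d<.2)&(P[...,0]*sg>0)&(P[...,2]>-.03)&(abs(P[...,1])<.02)
        Q=P[k];tz=np.percentile(Q[:,2],99.5);T=Q[Q[:,2]>tz-.006]
        print(w,round(sensors.get_grip_width(),4),sg,'tipz',np.round(tz,4),np.round(T.min(0),4),np.round(T.max(0),4),sensors.get_t())
E
```

```text
0.085 0.0847 -1 tipz -0.0009 [-0.0536 -0.012  -0.0069] [-0.0414  0.0104  0.0003] 0.4167
0.085 0.0847 1 tipz -0.0008 [ 0.0427 -0.0119 -0.0067] [ 0.0498  0.0104 -0.0001] 0.4167
0.064 0.0639 -1 tipz 0.0058 [-0.0429 -0.012  -0.0002] [-0.031   0.0109  0.0073] 0.8167
0.064 0.0639 1 tipz 0.0056 [ 0.0324 -0.012  -0.0004] [0.0442 0.0107 0.0069] 0.8167
0.044 0.0435 -1 tipz 0.0089 [-0.0324 -0.0121  0.0029] [-0.0211  0.0108  0.0104] 1.2
0.044 0.0435 1 tipz 0.0091 [ 0.0225 -0.0118  0.0031] [0.0343 0.011  0.0106] 1.2
0.036 0.036 -1 tipz 0.0101 [-0.0288 -0.0119  0.0042] [-0.0172  0.0107  0.0114] 1.5
0.036 0.036 1 tipz 0.0102 [ 0.0185 -0.0121  0.0042] [0.0307 0.0107 0.0128] 1.5
```

```bash
cat >> h.py <<'E'
def fit(W,c,top,rad=.07,band=.006,col=None):
    k=(np.abs(W[...,2]-top)<band)&(np.hypot(W[...,0]-c[0],W[...,1]-c[1])<rad)
    if col is not None: k&=col
    n,lab,st,ce=cv2.connectedComponentsWithStats(k.astype(np.uint8))
    T=W[k][:]
    (cc,sz,a)=cv2.minAreaRect((T[:,:2]*1000).astype(np.float32))
    if sz[0]<sz[1]: a+=90;sz=sz[::-1]
    a=(a+90)%180-90
    return np.round(cc,1),np.round(sz,1),round(a,1),round(np.median(T[:,2])*1000,1),len(T)
E
python3 - <<'E'
from h import *
eoat.set_gripper(.085,40)
r.reach([.643,-.283,.16],down(np.radians(113.5)))
p,d,W=wsnap('w_gb')
print(fit(W,(.643,-.283),.030)); print(sensors.get_t(),sensors.get_position())
E
```

```text
(array([ 642.9, -282.2]), array([73.9, 44.9]), 23.6, np.float64(28.5), 3841)
5.7333 [ 0.64320776 -0.2825106   0.16004012]
```

View pics/w_gb.png

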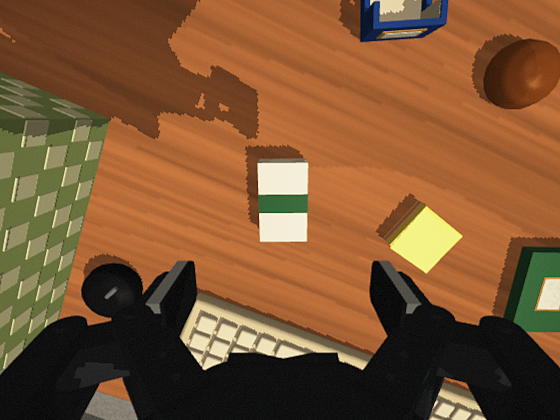

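```bash
python3 - <<'E'
from h import *
tcp=(np.array(sensors.get_position()),np.array(sensors.get_eef_rot()))
p,d,W=wsnap('w_gb2')
rel=(W-tcp[0])@q2R(tcp[1])
k=(W[...,2]>.008)&(W[...,2]<.09)&(np.abs(rel[...,0])<.065)&(np.abs(rel[...,1])<.03)&(d>.15)
Q=rel[k];print(Q.min(0),Q.max(0)); 
k=(W[...,2]>.008)&(W[...,2]<.09)&(np.abs(rel[...,0])<.08)&(np.abs(rel[...,1])<.1)&(d>.15)&((np.abs(rel[...,0])>.03)|(np.abs(rel[...,1])>.05))
Q=rel[k];print(len(Q), Q.min(0) if len(Q) else '')
r.servo_line([.643,-.2826,.0235],rot=None,max_speed=.12)
print(sensors.get_force())
eoat.set_gripper(.03,40)
print(sensors.get_grip_width(),sensors.get_position(),sensors.get_t())
r.servo_line([.643,-.2826,.16],max_speed=.15)
r.dwell(.1)
print(sensors.get_grip_width(),sensors.get_force(),sensors.get_t())
r.reach([.632,.254,.2],down(np.radians(94)))
eoat
p,d,W=wsnap('w_gbox');np.save('pics/w_gbox.npy',W)
print(fit(W,(.632,.254),.044,rad=.065)); print(sensors.get_t())
E
```

```text
[-0.02183553 -0.02999372  0.12923367] [0.02279535 0.02999117 0.13381627]
0 
[-0.11344971 -0.16758616  0.49578899]
0.04312952895681561 [ 0.64320755 -0.28272377  0.02399664] 7.5417
0.0432078580475626 [-0.51365648  0.23650737 -1.07624893] 8.7
(array([597.9, 252.8]), array([64. , 24.7]), -86.1, np.float64(42.4), 614)
10.6917
```

View pics/w_gbox.png

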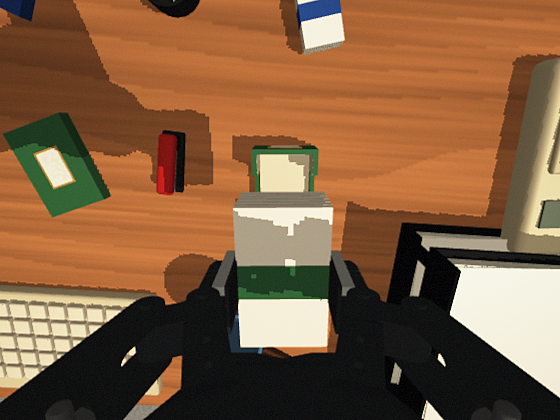

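```bash
python3 - <<'E'
from h import *
f0=np.array(sensors.get_force())
r.reach([.6325,.2546,.10],down(np.radians(94)))
for z in (.075,.045,.034,.029):
    r.servo_line([.6325,.2546,z],max_speed=.08); f=np.array(sensors.get_force())-f0; print(z,np.round(f,2),sensors.get_position())
    if abs(f[2])>6: break
p,d=viewer.snapshot('scene');cv2.imwrite('pics/s1.png',cv2.resize(p[170:290,320:480],None,fx=5,fy=5)[:,:,::-1])
print(sensors.get_t())
E
```

```text
0.075 [-0.15  0.06 -0.45] [0.63241728 0.25459894 0.07484741]
0.045 [0.01 0.7  0.02] [0.63236511 0.25456413 0.04457074]
0.034 [ 0.23  0.35 -0.45] [0.63220183 0.25445895 0.03329944]
0.029 [ 0.56 -0.07 -0.97] [0.63235949 0.25454074 0.02866126]
12.75
```

View pics/s1.png

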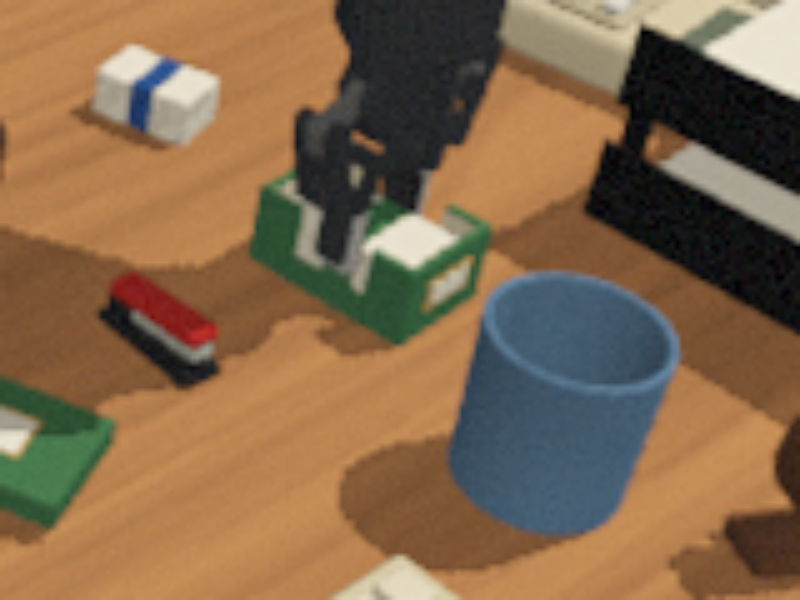

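The bundle is inside the box, with the fingers in the notches (crop 340,250). Release, then on to the green lid.

```bash
python3 - <<'E'
from h import *
eoat.set_gripper(.060,40)
r.servo_line([.6325,.2546,.16],max_speed=.15)
p,d,W=wsnap('w_gbox2')
print('box',fit(W,(.632,.254),.044,rad=.065,band=.005),'bundle',fit(W,(.632,.254),.034,rad=.05,band=.004))
eoat.set_gripper(.085,40)
r.reach([.6235,.013,.16],down(np.radians(112.7)))
p,d,W=wsnap('w_glid')
print('lid',fit(W,(.6235,.013),.020)); print(sensors.get_t(),sensors.get_position())
E
```

```text
box (array([632.7, 255.2]), array([93.9, 64.1]), 3.9, np.float64(42.4), 1580) bundle (array([629.9, 255. ]), array([90.7, 63.8]), 3.6, np.float64(32.6), 4372)
lid (array([624. ,  14.3]), array([95.1, 64.1]), 22.7, np.float64(18.5), 6612)
15.5167 [0.62368498 0.014049   0.1600175 ]
```

View pics/w_gbox2.png

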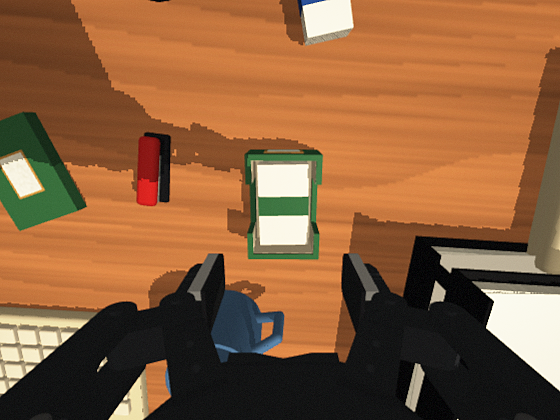

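View pics/w_glid.png

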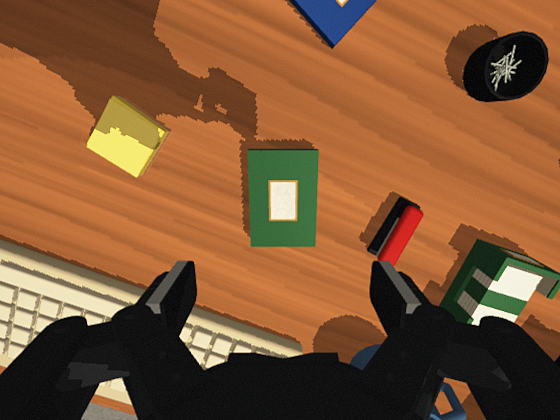

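```bash
python3 - <<'E'
from h import *
r.servo_line([.6238,.0141,.0130],max_speed=.12)
eoat.set_gripper(.05,50)
print(sensors.get_grip_width(),sensors.get_position())
r.servo_line([.6238,.0141,.16],max_speed=.15); r.dwell(.1)
f0=np.array(sensors.get_force());print(sensors.get_grip_width(),f0)
r.reach([.6327,.2550,.14],down(np.radians(93.9)))
p,d,W=wsnap('w_glidheld')
for z in (.075,.060,.0535,.0515):
    r.servo_line([.6327,.2550,z],max_speed=.08); f=np.array(sensors.get_force())-f0; print(z,np.round(f,2),sensors.get_position())
    if abs(f[2])>8: break
p,d=viewer.snapshot('scene');cv2.imwrite('pics/s2.png',cv2.resize(p[170:290,320:480],None,fx=5,fy=5)[:,:,::-1])
print(sensors.get_t())
E
```

```text
0.062481113224076026 [0.62424028 0.01408642 0.01396637]
0.06269628482544104 [ 0.35993862 -0.62144861 -1.21273037]
0.075 [-0.3   0.66  0.28] [0.63298168 0.25515958 0.07564563]
0.06 [-0.45 -0.26  0.81] [0.63230219 0.25486452 0.05911724]
0.0535 [-0.65  0.38 -0.05] [0.63250736 0.25495272 0.05301474]
0.0515 [-0.58  0.98  4.62] [0.63297512 0.25508788 0.05201392]
21.3167
```

View pics/s2.png

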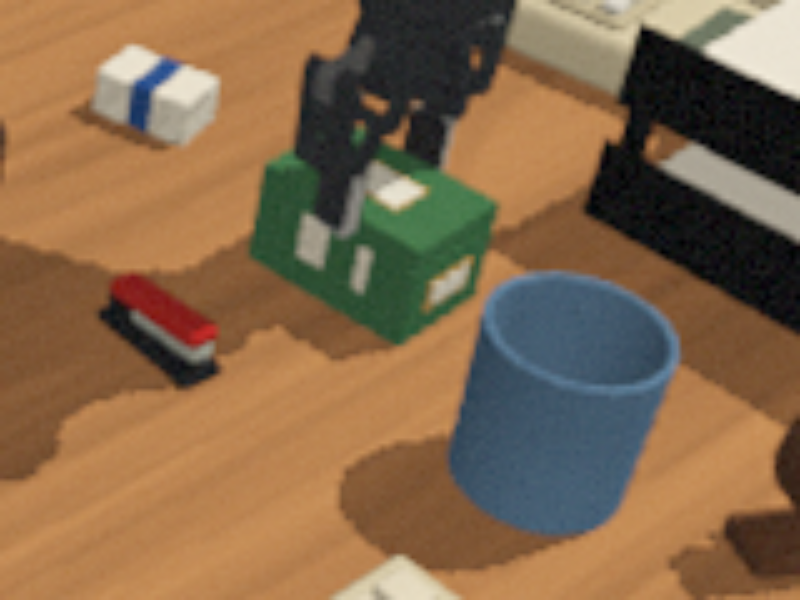

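View pics/w_glidheld.png

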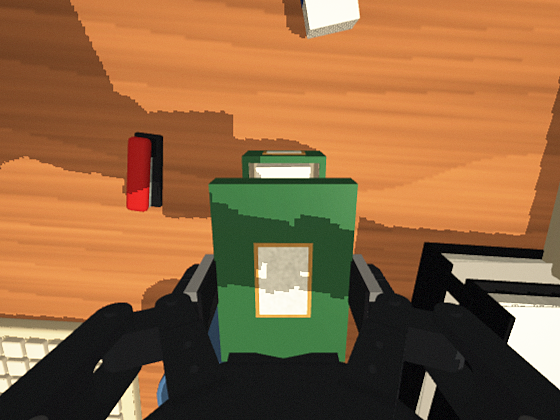

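The lid looks flush on the box, and the 4.6 N contact fits a seated lid. Release and move to the blue box.

```bash
python3 - <<'E'
from h import *
eoat.set_gripper(.078,50)
r.servo_line([.6327,.2550,.18],max_speed=.15)
p,d,W=wsnap('w_glidon')
print('lid',fit(W,(.6325,.255),.057))
eoat.set_gripper(.085,50)
r.reach([.4435,-.2695,.17],down(np.radians(27)))
p,d,W=wsnap('w_bbox')
print('bbox',fit(W,(.4435,-.27),.039,rad=.055)); print(sensors.get_t(),sensors.get_position())
E
```

```text
lid (array([632.5, 255.7]), array([94.8, 64.2]), 3.7, np.float64(56.5), 7563)
bbox (array([ 443.9, -268.3]), array([76.1, 54.7]), 27.0, np.float64(38.3), 1089)
24.975 [ 0.44398877 -0.26903178  0.17002747]
```

View pics/w_bbox.png

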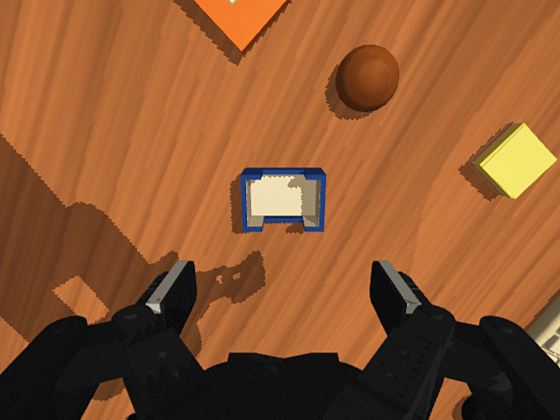

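View pics/w_glidon.png

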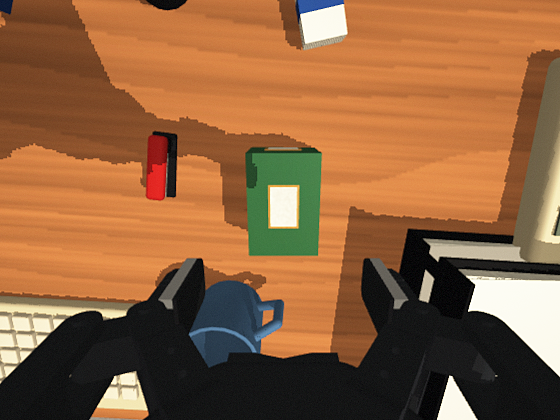

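```bash
python3 - <<'E'
from h import *
x,y=.4439,-.2688
f0=np.array(sensors.get_force());ok=True
for z in (.048,.038,.017):
    r.servo_line([x,y,z],max_speed=.08); f=np.array(sensors.get_force())-f0; print(z,np.round(f,2),sensors.get_position())
    if abs(f[2])>5: ok=False;break
if ok:
    eoat.set_gripper(.06,40);print(sensors.get_grip_width())
    r.servo_line([x,y,.2],max_speed=.15); r.dwell(.1)
    print(sensors.get_grip_width(),np.array(sensors.get_force())-f0)
    p,d=viewer.snapshot('side');cv2.imwrite('pics/sd3.png',p[:,:,::-1])
print(sensors.get_t())
E
```

```text
0.048 [ 0.7  -0.32 -1.02] [ 0.44408334 -0.26892991  0.04844098]
0.038 [ 1.95  0.15 -1.55] [ 0.44356877 -0.26856493  0.0372853 ]
0.017 [ 0.23  0.33 -1.01] [ 0.44358847 -0.26859081  0.01631559]
0.07542587603443975
0.07504385213495758 [-0.27822076  0.91275213 -1.78878767]
29.0917
```

View pics/sd3.png

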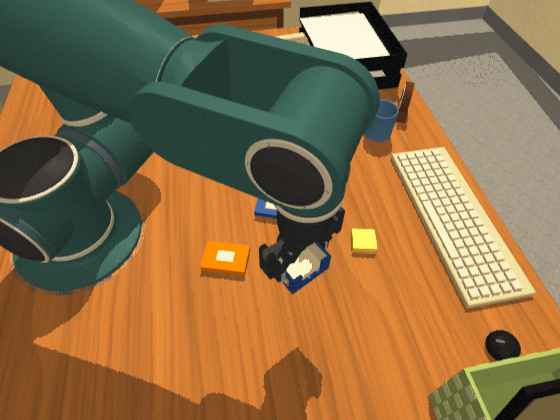

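```bash
python3 - <<'E'
from h import *
x,y=.6325,.2555;q=down(np.radians(3.8))
r.reach([x,y,.2],q)
p,d,W=wsnap('w_bboxheld')
f0=np.array(sensors.get_force())
for z in (.11,.085,.078,.0755,.0745,.0735):
    r.servo_line([x,y,z],max_speed=.08); f=np.array(sensors.get_force())-f0; print(z,np.round(f,2),sensors.get_position())
    if abs(f[2])>3: break
p,d=viewer.snapshot('scene');cv2.imwrite('pics/s3.png',cv2.resize(p[150:290,320:480],None,fx=4.2,fy=4.2)[:,:,::-1])
print(sensors.get_t())
E
```

```text
0.11 [ 1.11  1.37 -0.34] [0.63275804 0.25559343 0.11071026]
0.085 [0.9  0.67 1.41] [0.6322265  0.25542393 0.08424209]
0.078 [1.11 0.23 0.83] [0.63234084 0.25545178 0.0776049 ]
0.0755 [ 0.35  0.72 -0.7 ] [0.63252837 0.25550256 0.07551965]
0.0745 [-1.69 -0.43  7.19] [0.63263637 0.25554969 0.0752628 ]
33.6833
```

View pics/s3.png

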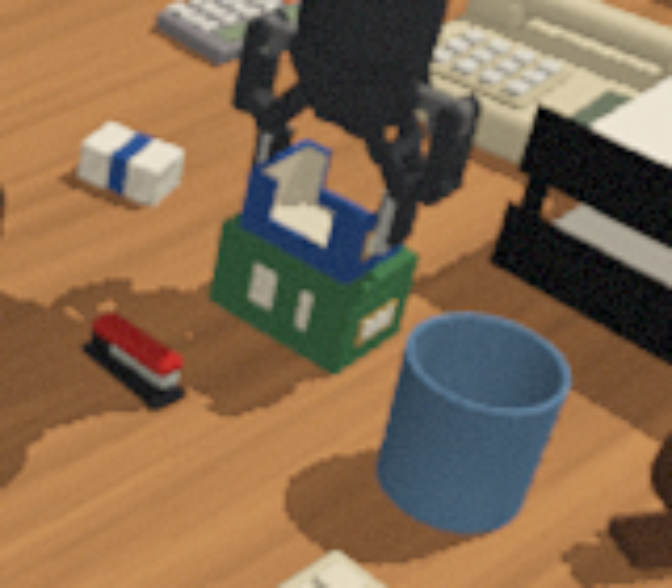

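The blue box is sitting centred on the green lid. Release, and next the blue bundle.

```bash
python3 - <<'E'
from h import *
eoat.set_gripper(.085,40)
x,y=.6325,.2555
r.servo_line([x,y,.12],max_speed=.1)
r.servo_line([x,y,.22],max_speed=.2)
p,d,W=wsnap('w_bboxon')
print('bbox',fit(W,(x,y),.097,rad=.055),'lid',fit(W,(x,y),.057,rad=.062,band=.005))
r.reach([.464,.272,.16],down(np.radians(105.5)))
p,d,W=wsnap('w_bb')
print('bb',fit(W,(.464,.272),.026)); print(sensors.get_t(),sensors.get_position())
E
```

```text
bbox (array([632.3, 256.3]), array([76.2, 53.9]), 3.8, np.float64(96.3), 1146) lid (array([632.2, 256.7]), array([94.1, 63.7]), 3.9, np.float64(60.5), 3589)
bb (array([463.1, 274.1]), array([58.3, 36.3]), 15.9, np.float64(25.6), 2424)
36.7583 [0.4642391  0.27195268 0.15986358]
```

View pics/w_bboxon.png

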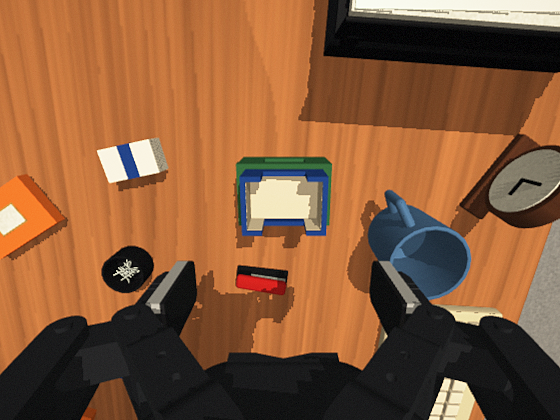

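View pics/w_bb.png

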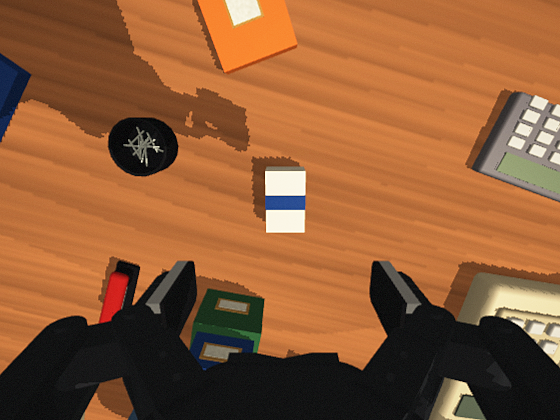

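```bash
python3 - <<'E'
from h import *
q=down(np.radians(105.8))
r.servo_line([.4634,.2734,.0238],rot=q,max_speed=.12)
eoat.set_gripper(.022,40)
zp=sensors.get_position()[2];print(sensors.get_grip_width(),zp)
r.servo_line([.4634,.2734,.2],max_speed=.18); r.dwell(.1)
print(sensors.get_grip_width())
x,y=.6324,.2558
r.reach([x,y,.17],down(np.radians(93.8)))
f0=np.array(sensors.get_force())
p,d,W=wsnap('w_bbheld')
for z in (.12,.102,.092,.0885,.0868):
    r.servo_line([x,y,z],max_speed=.07); f=np.array(sensors.get_force())-f0; print(z,np.round(f,2),sensors.get_position())
    if abs(f[2])>4: break
p,d=viewer.snapshot('scene');cv2.imwrite('pics/s4.png',cv2.resize(p[150:290,320:480],None,fx=4.2,fy=4.2)[:,:,::-1])
print(sensors.get_t())
E
```

```text
0.034694268761150705 0.0242167975932032
0.034658622953705226
0.12 [-0.34 -0.54  0.86] [0.63262955 0.25586172 0.12041211]
0.102 [-0.66 -1.22 -0.12] [0.63217634 0.25568661 0.10133819]
0.092 [-0.02 -0.75  0.85] [0.63214853 0.25569955 0.09134257]
0.0885 [-0.26 -0.57  0.37] [0.63234658 0.25578806 0.08836284]
0.0868 [ 0.49 -0.    0.82] [0.63237918 0.25579815 0.08678033]
42.675
```

View pics/s4.png

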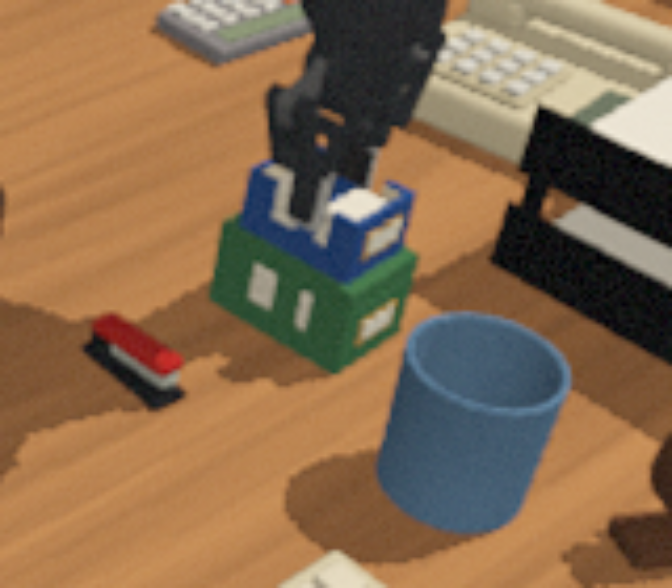

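```bash
python3 - <<'E'
from h import *
x,y=.6324,.2558
r.servo_line([x,y,.0863],max_speed=.05)
eoat.set_gripper(.048,40)
r.servo_line([x,y,.13],max_speed=.1)
r.servo_line([x,y,.21],max_speed=.2)
p,d,W=wsnap('w_bbin')
print('bbox',fit(W,(x,y),.0965,rad=.055,band=.005),'bundle',fit(W,(x,y),.0875,rad=.03,band=.003))
eoat.set_gripper(.085,50)
r.reach([.441,-.0095,.16],down(np.radians(68.7)))
p,d,W=wsnap('w_blid')
print('blid',fit(W,(.441,-.0095),.019)); print(sensors.get_t(),sensors.get_position())
E
```

```text
bbox (array([632.3, 255.5]), array([76.4, 54. ]), 3.8, np.float64(96.3), 1286) bundle (array([631.9, 256.2]), array([57.8, 44.9]), 2.7, np.float64(87.6), 2508)
blid (array([441. ,  -8.6]), array([76.6, 54. ]), -21.3, np.float64(18.5), 4492)
46.15 [ 0.44174156 -0.00901859  0.16041972]
```

View pics/w_bbin.png

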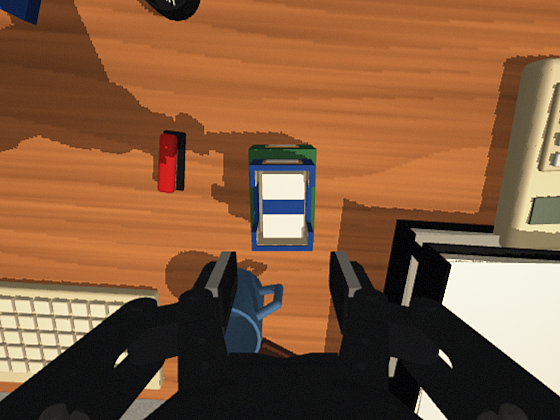

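View pics/w_blid.png

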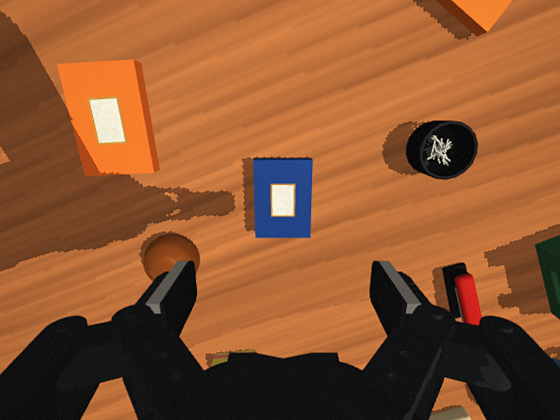

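```bash
python3 - <<'E'
from h import *
a,b=.4411,-.0087
r.servo_line([a,b,.0145],max_speed=.12)
eoat.set_gripper(.04,50)
zp=sensors.get_position()[2];print(sensors.get_grip_width(),zp)
r.servo_line([a,b,.2],max_speed=.18); r.dwell(.1)
x,y=.6324,.2556
r.reach([x,y,.19],down(np.radians(93.8)))
r.dwell(.1);f0=np.array(sensors.get_force())
p,d,W=wsnap('w_blidheld');print('lid',fit(W,(x,y),.190,rad=.06,band=.02),sensors.get_position())
for z in (.130,.116,.110,.108,zp+.092,zp+.0912):
    r.servo_line([x,y,z],max_speed=.07); f=np.array(sensors.get_force())-f0; print(round(z,4),np.round(f,2),sensors.get_position())
    if abs(f[2])>4: break
p,d=viewer.snapshot('scene');cv2.imwrite('pics/s5.png',cv2.resize(p[150:290,320:480],None,fx=4.2,fy=4.2)[:,:,::-1])
print(sensors.get_t())
E
```

```text
0.0527512652872253 0.01511689640018477
lid (array([632.4, 255.1]), array([80.3, 76.9]), -86.5, np.float64(194.2), 18610) [0.63236829 0.25448581 0.19080549]
0.13 [-0.81 -0.18  0.04] [0.63262056 0.25568559 0.13057921]
0.116 [ 0.81 -0.24  0.58] [0.63211748 0.25549267 0.11522947]
0.11 [-0.45 -0.05  1.28] [0.63224799 0.25554719 0.10953588]
0.108 [0.65 0.27 1.11] [0.63237768 0.2555934  0.10796179]
0.1071 [ 0.36 -0.32  1.83] [0.63242807 0.25563452 0.10718789]
0.1063 [-1.68 -1.33  7.08] [0.63256179 0.25565529 0.10714557]
53.0
```

View pics/s5.png

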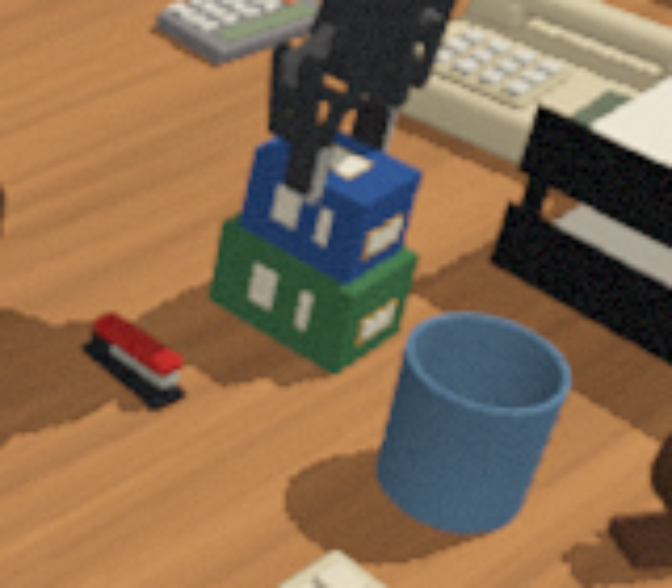

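The blue lid touched down at the height for a closed box. Release, retreat and check everything.

```bash
python3 - <<'E'
from h import *
x,y=.6324,.2556
eoat.set_gripper(.075,50)
r.servo_line([x,y,.16],max_speed=.1)
r.servo_line([x,y,.26],max_speed=.2)
p,d,W=wsnap('w_end')
print('blid',fit(W,(x,y),.112),'glid',fit(W,(x,y),.057,rad=.062,band=.005))
r.reach([.35,.45,.35],down(np.radians(93.8)))
r.dwell(.3)
for n in ('scene','side'):
    p,d=viewer.snapshot(n);cv2.imwrite(f'pics/{n}_end.png',p[:,:,::-1]);W=cloud(n,d)
    print(n,'blid',fit(W,(x,y),.112,rad=.06))
    for s,c,t in [('stap',(.612,.129),.031),('notes',(.624,-.139),.021),('pot',(.448,.138),.034),('dome',(.462,-.141),.035)]:
        print(s,fit(W,c,t,rad=.06))
print(sensors.get_t())
E
python3 -c "
import cv2;p=cv2.imread('pics/scene_end.png');cv2.imwrite('pics/s6.png',cv2.resize(p[140:290,330:480],None,fx=4,fy=4))
p=cv2.imread('pics/side_end.png');cv2.imwrite('pics/s7.png',p)"
```

```text
blid (array([632.8, 256.3]), array([76.9, 54.1]), 3.9, np.float64(110.5), 4357) glid (array([629.2, 255.3]), array([88.2, 63.8]), 3.9, np.float64(56.6), 580)
scene blid (array([631.1, 255.8]), array([79.3, 58.7]), 3.5, np.float64(114.0), 504)
stap (array([611.6, 130.8]), array([61.2, 18.9]), -1.9, np.float64(29.5), 138)
notes (array([ 623.8, -138.1]), array([52.2, 51.5]), -13.0, np.float64(22.5), 525)
pot (array([448.6, 139.4]), array([51.2, 47. ]), -61.7, np.float64(33.0), 128)
dome (array([ 461.1, -140.8]), array([44.6, 43. ]), 1.1, np.float64(34.5), 198)
side blid (array([632.8, 253.9]), array([77.1, 60.3]), 4.1, np.float64(111.3), 423)
stap (array([612.2, 127.2]), array([60.3, 18.7]), -3.8, np.float64(27.8), 94)
notes (array([ 625. , -139.3]), array([53.4, 51.8]), 76.4, np.float64(20.0), 478)
pot (array([449. , 136.9]), array([50.5, 48.6]), 38.8, np.float64(31.8), 98)
dome (array([ 461.9, -142.8]), array([40.2, 36.1]), -50.0, np.float64(32.9), 226)
56.4667
```

View pics/s6.png

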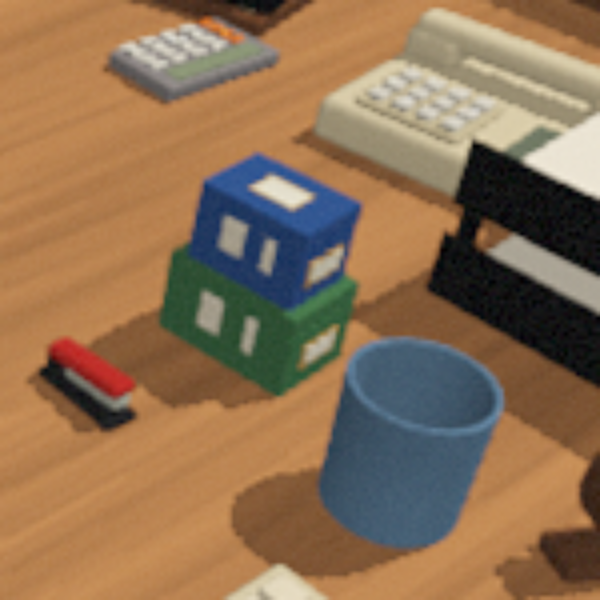

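View pics/s7.png

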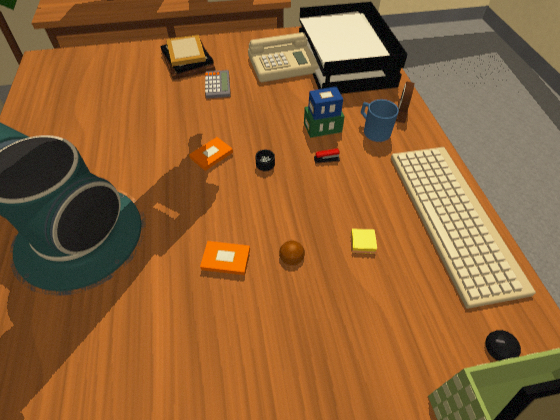

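View pics/w_end.png

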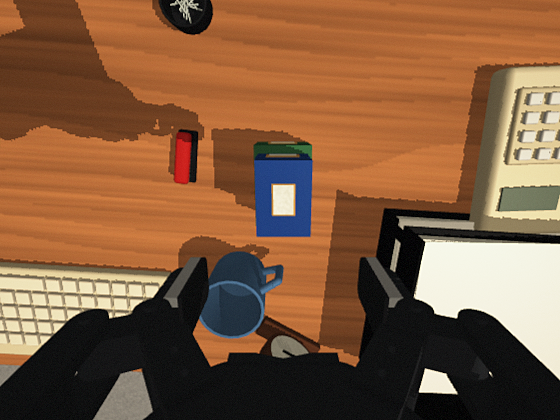

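The stack is square. Its lid top is at 110.5 mm, plus the wrist camera's usual reading of about 1.5 mm low, which gives 112 mm as expected. The bystanders have not moved. Handing in.

```bash
python3 -c "
from bench import order,sensors
order.close_job();print(sensors.get_t())"
```

```text
the job is handed in; nothing more can be done
the job is handed in; nothing more can be done
```

I packed and closed both boxes and left the closed blue box on the closed green one, then handed the job in at about 57 s of the 106 s allowed. The interface reports no verdict, so what follows is only what my own checks showed.

- **Stack:** The wrist camera read the top lid at 110.5 mm. It had read about 1.5 mm low on every known height, so this matches the expected 112 mm. The scene and side cameras read 114.0 and 111.3 mm, within their calibration error.
- **Alignment:** When placed, the blue box was within about 1 mm of the middle of the green lid. Both lie at about 3.9° yaw, long sides along long sides.
- **Bundles:** Both looked centred and flat in their boxes before the lids went on. Once the boxes were closed I could not see them again.
- **Lids:** Both look flush in the final pictures.
- **Bystanders:** The stapler, sticky notes, clip pot and paperweight all measured within about 3 mm of where they started, which is within measurement noise. I left the orange look-alikes alone.

One number disagreed: the last fit of the green lid from above was about 3 mm off in x. The blue box hides most of that lid from there, so I did not rely on it.

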